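Fit the matching spare carrier on the tube rocker

TASK

The carrier of the tube rocker has snapped its tongue and lies on the black mat beside the spares bin as the sample: take the spare with the same pattern of clips out of the bin and clip it onto the rocker's swinging platform. Slip its tongue under the lip at the far end with the heel raised, then press the heel down gently until the spring roller clicks in over its edge and the carrier lies flat and fully home. Leave the other spares, the old carriers and the things standing around where they are.

Things in the scene. Friction and masses are not known exactly. Their poses are not given: they have to be found in the camera images.
- spare_wide_mid (a point): New white tube carrier, 139 x 36 x 64 mm, about 120 g: one wide spring clip (26 mm inside) on each side of the tab. In bin. Point: mid-height (32 mm over the underside), middle of the upright grip tab: 22 mm along x, 10 along y, top at 64 mm, above the clips; grip it across y. x: to the tongue, z: up.
- spare_narrow_mid (a point): New white tube carrier, 139 x 36 x 64 mm, about 120 g: two narrow clips (13 mm inside) on each side of the tab. In bin. Point, axes and tab as spare_wide_mid. All carriers: base plate 6 mm thick; round-nosed tongue, 28 wide, 5 thick, flush with the underside, ends 62 mm ahead (+x) of the point.
- spare_mixed_mid (a point): New white tube carrier, 139 x 36 x 64 mm, about 120 g: one wide clip (26 mm inside) on the tongue side, two narrow (13 mm) on the heel side. In bin. Point, axes and tab as spare_wide_mid. All carriers: heel edge 77 mm behind (-x) the point; flat ribbed thumb pad on the plate's top, 49 to 77 mm behind, 26 mm below the point.
- old_wide_mid (a point): Old white carrier: one wide spring clip (26 mm inside) on each side of the tab. Like the spare of that form, same point and axes, but its tongue has snapped off. It lies on the mat (then it is the sample) or in the white tray 0.2 m to its left (then it does not matter).
- old_narrow_mid (a point): Old white carrier: two narrow clips (13 mm inside) on each side of the tab. Like the spare of that form, same point and axes, but its tongue has snapped off. It lies on the mat (then it is the sample) or in the white tray 0.2 m to its left (then it does not matter).
- old_mixed_mid (a point): Old white carrier: one wide clip (26 mm inside) on the tongue side, two narrow (13 mm) on the heel side. Like the spare of that form, same point and axes, but its tongue has snapped off. It lies on the mat (then it is the sample) or in the white tray 0.2 m to its left (then it does not matter).
- mat_mid (a point): Middle of the top of the black rubber mat (165 x 66 x 3 mm) beside the bin, on which the sample lies with its point within 30 mm.
- bin: Grey spares bin, 166 x 190 mm, 34 mm high, walls and floor 3 mm, with three compartments side by side along its y, a carrier in each; fixed; origin under its middle.
- mixer: White tube rocker: base 160 x 124 mm, 50 mm high, two pivot uprights 101 mm high at y = +-55 mm; fixed. Origin under its middle; x points to the end with the lip.
- home (a point): Where a carrier's point lies when home; axes those of the platform and of a home carrier. Deck 32 mm below. Slot for the tongue: back stop 62.5 mm ahead (+x), lip from 52.5 mm ahead on, slot 9.5 mm high, 32 wide; bracket top 13.5 mm over the deck. Heel guides at the sides: 3 mm play. Axle 7.5 mm behind and 38 mm below. The catch is at the -x end.
- platform (a joint): Swing of the platform that carries home, lip and catch (rad): -0.14 to 0.14, 0 level, positive with the lip end down. Stiff (0.25 N m friction), it stays where left, but about 5 N on the heel end swings that end down to the stop.
- catch (a joint): Spring roller of the catch (m): 0 fully in, 0.008 out. 10 mm across, free-turning, axis 78.5 mm behind home, 9.5 mm over the deck, across the heel edge. A heel resting on it stays about 6 deg up; 9 to 16 N down on the thumb pad pushes it out (4 N + 0.5 N/mm) and it springs back over the plate's top edge, then reads 0 to 1 mm.
- diluent_bottle: Plastic diluent bottle, 46 mm across, 100 mm high; bystander; origin under its middle.
- conical_flask: Small conical flask, 64 mm across, 78 mm high; bystander; origin under its middle.
- dropper_a: Dropper bottle, 25 mm across, 68 mm high; bystander; origin under its middle.
- dropper_b: Second dropper bottle of the same size; bystander; origin under its middle.

How it is judged:
On the way:
1. the spare that matches the sample on the mat is lifted clear of the bin (((horizontal distance between old_wide_mid and mat_mid below 0.06 m and height (world z) of spare_wide_mid above 0.085 m) or (horizontal distance between old_narrow_mid and mat_mid below 0.06 m and height (world z) of spare_narrow_mid above 0.085 m) or (horizontal distance between old_mixed_mid and mat_mid below 0.06 m and height (world z) of spare_mixed_mid above 0.085 m))), for 0.2 s.
At the end, for the whole second after the job is handed in: The spare whose clips match the old carrier on the mat is home on the platform: its middle within 6 mm of the home point, lying flat on the deck within 2 degrees, straight within 3.4 degrees, the catch roller sprung back over its heel edge (reading under 2.8 mm), at rest and let go (((horizontal distance between old_wide_mid and mat_mid below 0.06 m and (distance between spare_wide_mid and home below 0.006 m and angle between the z axis of spare_wide_mid and the z axis of home, either way round below 0.035 rad and angle between the x axis of spare_wide_mid and the x axis of home, either way round below 0.06 rad)) or (horizontal distance between old_narrow_mid and mat_mid below 0.06 m and (distance between spare_narrow_mid and home below 0.006 m and angle between the z axis of spare_narrow_mid and the z axis of home, either way round below 0.035 rad and angle between the x axis of spare_narrow_mid and the x axis of home, either way round below 0.06 rad)) or (horizontal distance between old_mixed_mid and mat_mid below 0.06 m and (distance between spare_mixed_mid and home below 0.006 m and angle between the z axis of spare_mixed_mid and the z axis of home, either way round below 0.035 rad and angle between the x axis of spare_mixed_mid and the x axis of home, either way round below 0.06 rad))) and value of joint catch below 0.0028 m and linear speed of each of spare_wide, spare_narrow, spare_mixed below 0.01 m/s); the robot touches nothing.
It fails at once if a spare of another shape is taken up or shoved (more than 40 mm) ((horizontal distance between old_wide_mid and mat_mid below 0.06 m and distance of any of spare_narrow_mid, spare_mixed_mid from where it was at the start of the episode above 0.04 m) or (horizontal distance between old_narrow_mid and mat_mid below 0.06 m and distance of any of spare_wide_mid, spare_mixed_mid from where it was at the start of the episode above 0.04 m) or (horizontal distance between old_mixed_mid and mat_mid below 0.06 m and distance of any of spare_wide_mid, spare_narrow_mid from where it was at the start of the episode above 0.04 m)).
It fails at once if an old carrier is moved (more than 30 mm) (distance of any of old_wide_mid, old_narrow_mid, old_mixed_mid from where it was at the start of the episode above 0.03 m).
It fails at once if a bystander is moved (more than 30 mm) (distance of any of diluent_bottle, conical_flask, dropper_a, dropper_b from where it was at the start of the episode above 0.03 m).
It fails at once if the rocker is struck or leaned on hard (contact forces on its parts over 100 N in all) (contact force between mixer and anything else above 100 N).
It also fails if it takes over 54 s, if anything falls off the work surface, if the arm or the gripper's body presses on something with over 40 N, if the wrist force passes 120 N, or if a joint passes its speed limit or range.

ROBOT

A 7-joint arm with a two-finger parallel gripper is mounted at the origin on a cart in front of the work surface, level with it; the furniture and walls round the work are solid. World frame = base frame: x ahead of the robot, y to its left, z up, the work surface at z = 0. Lengths are in m, angles in rad, forces in N, time in s.
With the tool pointing down it reaches from about 0.425 to 1.025 m from the base axis. Payload 9.4 kg.
Tool frame: the origin (TCP) lies midway between the tips of the shut fingers; the grasp point (between the pads) lies bot.grip_point_offset behind it (bot.grip_point_offset is the distance from the TCP to the grasp point, in m); z points along the fingers, y is the direction in which the jaws open and shut (so a half turn about z gives the same grasp; the last joint's range is limited). The gripper opens to 93 mm and grips with 3 to 60 N. Pads are 15 mm wide; open, the fingers measure 128 mm over their backs; the gripper's body (75 mm by 188 mm) begins 65 mm behind the grasp point.
Start: joints at [1.024, 0.599, -0.003, 1.599, 0.002, 0.943, -0.08], TCP at [0.328, -0.646, 0.219] pointing down, gripper open.
Joint ranges: [-2.57, 2.57], [-0.35, 1.97], [-1.29, 1.29], [0.11, 2.56], [-1.05, 4.19], [0.11, 1.86], [-2.63, 2.63]. Speed limits (rad/s): [2.22, 2.22, 3.01, 3.01, 3.14, 3.14, 3.14].

INTERFACE

Orientations are given as [roll, pitch, yaw] about the fixed x, y, z axes, in that order (R = Rz(yaw) Ry(pitch) Rx(roll)).
In Python, from rig import bot, grab_frame, camera_info, hand_in, regions_of gives the robot as it stands.
- The arm moves only by the tool send_rows, never from a script. Its argument "motion" is one flat list of numbers, 4 for each row, row after row: the shift along the tool's x, y, z in mm, then the turn about the tool's z in rad. In form: [x, y, z, yaw, x, y, z, yaw, ...]. A call has exactly 8 rows; each row shifts and turns the commanded pose from where the row before left it, along the tool's axes as they then stand; what a row does not reach is not made up. A row lasts 1/10 s, in which the tool goes at most 50 mm and 8.59 degrees, less where a joint would pass 70% of its speed; a pose out of reach is approached as far as the arm can. A call is refused whole if a number of a shift passes 50 or a number of a turn 0.15, either way. A call with a gripper value outside its range is refused whole. "hand" is the finger opening in mm, from 0 to 93, set as the call begins (left out, the last holds). The fingers move at their own pace and stop on an object; "newtons" is the grip in N (left out, the last holds). Time passes only in rows, so rows that do not move let the fingers close, or fill a call up. It gives the time, the measured TCP pose, the force and the opening at its end, in the units of the state.
- bot.observe(): the state, without advancing time (a new reading comes with each control period).
- grab_frame(name): name is "scene" or "top" or "wrist"; returns (picture, depth): 400x640x3 uint8, red, green, blue; 400x640 float32, m along the optical axis (not along the pixel's ray), 0 where there is no reading.
- camera_info(name): a dict with "K" (3x3 intrinsics, pixels), "position" and "orientation" of the camera in the world. Camera axes: x right, y down, z forward; pixel columns grow to the right and rows downward; lengths in m; the calibration is good to about 2 mm. A picture is of the moment at which its call begins: read the wrist's pose just before it. camera_info takes no time and is no camera call; for the wrist camera it gives the pose at the moment of the call.
- hand_in(): hands the job in, once; it reports no verdict.
Trained networks look in the newest picture that a camera, given by its name, has taken for a name from the list of things; names that differ only in an ending like _2 or _b are one class to them, and where a whole thing is asked for, a point or a joint stands for the part that bears it (a point fixed in the world has none). Each returns a list of dicts, best first, with "score" (0 to 1); they miss things now and then, are a little off and sometimes report something else, mostly with a low value. They report only what shows in the picture. A call takes as long as a camera call.
- regions_of(name, camera): "pixels" (400x640 bool, what is visible of it) and "extent" ([centre column, centre row, width, height] in pixels, round what is visible of it).
The state is a dict: "time": time; "joint_positions": joint angles; "dq": joint speeds; "tau": joint torques, N m; "tool_pos": TCP position; "ee_rot": TCP orientation; "ft_force": force on the tool from outside, world axes, zero at the start; "ft_torque": the same for the moment, N m; "grip_width": finger opening in m.
Only numpy, scipy, OpenCV 4.12 (cv2) and the standard library are available. Lean on these libraries where they do the work, as an engineer would, in place of code of your own. Each camera call takes 0.05 s, during which the arm holds its last target.

## Working session

There is one attempt and no reset: what is moved stays moved. The work goes in short steps, Python scripts to look and compute and a tool call to move; the robot and the scene stay as the last step left them, time stands still between calls to the robot, and variables do not carry over. Pictures are saved under pics/ and viewed, and the job is handed in when it is done.

Besides the shell and the picture viewer there is one more tool, called after "Request:" in YAML: its name, and indented under it one key for each argument. send_rows: Moves the arm, as the interface text tells. Its arguments: {"type":"object","properties":{"motion":{"type":"array","items":{"type":"number"}},"hand":{"type":"number"},"newtons":{"type":"number"}},"required":["motion"]}

```bash
ls; mkdir -p pics; cat > h.py <<'E'
from rig import bot, grab_frame, camera_info, hand_in, regions_of
import numpy as np, cv2
from scipy.spatial.transform import Rotation as R
def Rm(o):
    o=np.array(o,float)
    if o.shape==(3,3): return o
    if o.size==4: return R.from_quat(o).as_matrix()
    return R.from_euler('xyz',o).as_matrix()
def cloud(d,ci):
    K=np.array(ci['K']);v,u=np.mgrid[0:400,0:640]
    p=np.stack([(u-K[0,2])/K[0,0]*d,(v-K[1,2])/K[1,1]*d,d],-1)
    return p@Rm(ci['orientation']).T+np.array(ci['position'])
def proj(p,ci):
    K=np.array(ci['K']);q=(np.atleast_2d(p)-np.array(ci['position']))@Rm(ci['orientation'])
    return np.c_[K[0,0]*q[:,0]/q[:,2]+K[0,2],K[1,1]*q[:,1]/q[:,2]+K[1,2]]
def snap(n,f):
    im,d=grab_frame(n);ci=camera_info(n);cv2.imwrite('pics/%s.png'%f,im[:,:,::-1]);np.savez('pics/%s.npz'%f,im=im,d=d,K=ci['K'],p=ci['position'],o=ci['orientation'])
    return im,d,ci
E
python3 - <<'E'
from h import *
print(bot.observe(), bot.grip_point_offset)
for n in('scene','top','wrist'):
    im,d,ci=snap(n,n+'0'); print(n,ci)
E
```

```text
pics
{'time': 0.0, 'joint_positions': array([ 1.02432145,  0.60012292, -0.00258331,  1.60010386,  0.00181645,
        0.94288255, -0.07979914]), 'dq': array([-0.00255004,  0.00010476,  0.00134149, -0.00032441, -0.00034802,
       -0.00152152,  0.00029668]), 'tau': array([ 7.38272192e-04, -7.65075517e+01,  1.49766717e+00, -2.52348894e+01,
       -5.24277426e-02,  1.68785005e-02,  1.69335399e-04]), 'tool_pos': array([ 0.32798746, -0.64603918,  0.21777027]), 'ee_rot': array([-3.14008388e+00,  1.30133864e-04,  4.69877066e-01]), 'ft_force': array([ 0.05429901,  0.43324337, -0.40428544]), 'ft_torque': array([-0.01985193, -0.05232296, -0.01169485]), 'grip_width': 0.09272374385700306} 0.0188
scene {'K': array([[439.67882912,   0.        , 316.27983736],
       [  0.        , 439.67882912, 199.8997609 ],
       [  0.        ,   0.        ,   1.        ]]), 'position': array([-0.57589841,  0.6638675 ,  0.79904094]), 'orientation': array([-2.07678617, -0.01241419, -2.05240176])}
top {'K': array([[405.32132638,   0.        , 322.63005158],
       [  0.        , 405.32132638, 199.38607948],
       [  0.        ,   0.        ,   1.        ]]), 'position': array([0.35254474, 0.08031877, 1.24233266]), 'orientation': array([-2.97530541, -0.02278797, -1.59166249])}
wrist {'K': array([[313.44989375,   0.        , 321.32554507],
       [  0.        , 313.44989375, 196.37520876],
       [  0.        ,   0.        ,   1.        ]]), 'position': array([ 0.40116729, -0.6094146 ,  0.38289827]), 'orientation': array([ 2.84010075e+00,  1.22704540e-03, -1.10204242e+00])}
```

View pics/scene0.png

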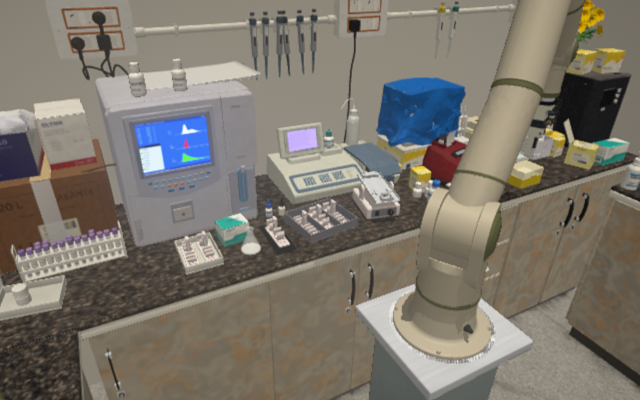

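View pics/top0.png

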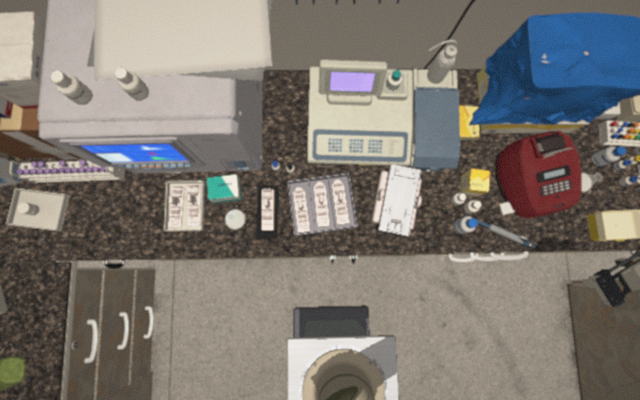

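View pics/wrist0.png

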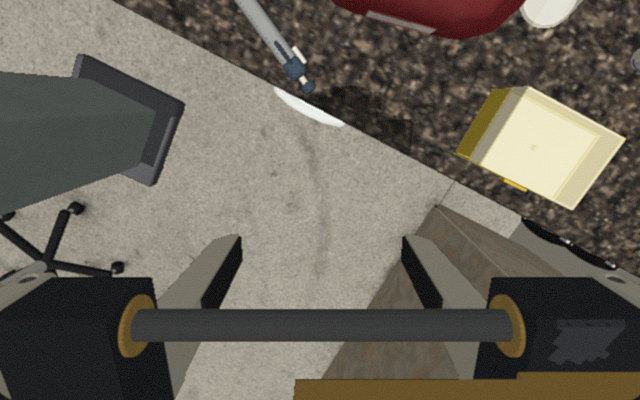

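```bash
python3 - <<'E'
from h import *
z=np.load('pics/top0.npz');im=z['im'];ci=dict(K=z['K'],position=z['p'],orientation=z['o'])
c=cv2.resize(im[155:255,240:440],None,fx=4,fy=4,interpolation=cv2.INTER_CUBIC);cv2.imwrite('pics/c1.png',c[:,:,::-1])
P=cloud(z['d'],ci)
for n in ['spare_wide_mid','spare_narrow_mid','spare_mixed_mid','old_wide_mid','old_narrow_mid','old_mixed_mid','bin','mixer','platform','diluent_bottle','dropper_a','conical_flask']:
    for r in regions_of(n,'top')[:4]:
        m=r['pixels']; print(n,round(r['score'],2),np.round(r['extent']),np.round(np.nanmedian(P[m],0),3))
E
```

```text
spare_wide_mid 0.84 [323. 203.  16.  43.] [0.536 0.054 0.01 ]
spare_wide_mid 0.69 [292. 170.  10.  11.] [0.651 0.146 0.037]
spare_narrow_mid 0.64 [300. 211.  17.  46.] [0.527 0.115 0.01 ]
spare_narrow_mid 0.4 [233. 220.  20.  25.] [0.499 0.313 0.021]
spare_mixed_mid 0.78 [342. 202.  17.  44.] [ 0.546 -0.003  0.01 ]
old_wide_mid 0.6 [267. 210.  11.  41.] [0.529 0.216 0.01 ]
old_wide_mid 0.57 [267. 212.  26.  49.] [0.502 0.228 0.002]
old_narrow_mid 0.81 [176. 208.  16.  41.] [0.545 0.491 0.012]
old_narrow_mid 0.38 [321. 203.  67.  62.] [0.55  0.048 0.004]
old_mixed_mid 0.67 [196. 204.  12.  44.] [0.546 0.44  0.01 ]
bin 0.73 [322. 203.  66.  64.] [0.55  0.048 0.004]
bin 0.16 [194. 206.  12.  40.] [0.546 0.44  0.011]
mixer 0.85 [395. 201.  49.  71.] [ 0.543 -0.165  0.088]
platform 0.71 [401. 201.  43.  73.] [ 0.541 -0.172  0.09 ]
platform 0.25 [302. 211.  16.  43.] [0.526 0.114 0.01 ]
diluent_bottle 0.77 [464. 224.  21.  14.] [ 0.468 -0.365  0.068]
diluent_bottle 0.71 [397. 201.  48.  71.] [ 0.542 -0.166  0.088]
conical_flask 0.64 [236. 220.  18.  25.] [0.5   0.311 0.023]
```

View pics/c1.png

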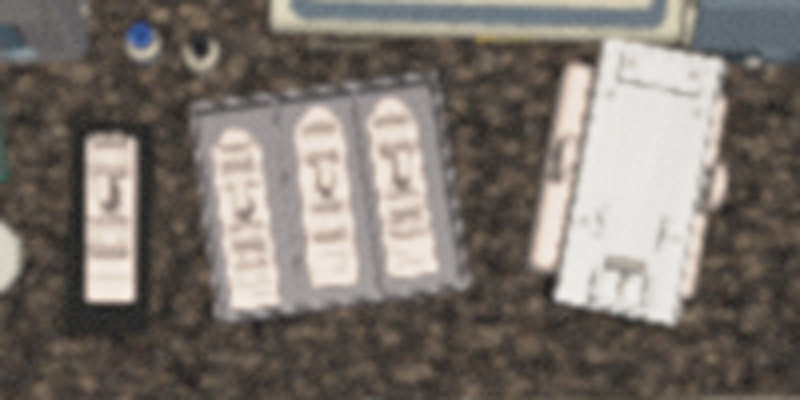

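```bash
cat >> h.py <<'E'
def rows(tgt,yaw,n,st=None):
    """world target TCP + yaw, split into n equal rows in tool frame (tool down); prints rows"""
    s=bot.observe() if st is None else st
    p=np.array(s['tool_pos']);y0=s['ee_rot'][2]
    dp=(np.array(tgt)-p)/n;dy=(yaw-y0)/n
    out=[];y=y0
    for i in range(n):
        c,s_=np.cos(y),np.sin(y)
        # tool x=(c,s), tool y=(s,-c), z=-z
        out.append([dp[0]*c+dp[1]*s_, dp[0]*s_-dp[1]*c, -dp[2]]); y+=dy
    print('turn/row (tool z) %.4f'%(-dy)); print(np.round(np.array(out)*1000,1).tolist())
E
python3 - <<'E'
from h import *
s=bot.observe();ci=camera_info('wrist');T=Rm(s['ee_rot'])
print(T.T@(ci['position']-s['tool_pos']), T.T@Rm(ci['orientation']))
rows([0.455,0.07,0.23],0.1,16)
E
```

```text
[ 0.08178376  0.00017305 -0.16493839] [[-1.10128972e-03 -9.54915827e-01 -2.96874637e-01]
 [ 9.99999391e-01 -1.02911744e-03 -3.99389179e-04]
 [ 7.58641823e-05 -2.96874896e-01  9.54916379e-01]]
turn/row (tool z) 0.0231
[[27.3, -36.3, -0.7], [26.5, -37.0, -0.7], [25.6, -37.6, -0.7], [24.8, -38.1, -0.7], [23.9, -38.7, -0.7], [23.0, -39.2, -0.7], [22.1, -39.8, -0.7], [21.1, -40.3, -0.7], [20.2, -40.7, -0.7], [19.2, -41.2, -0.7], [18.3, -41.6, -0.7], [17.3, -42.0, -0.7], [16.3, -42.4, -0.7], [15.4, -42.8, -0.7], [14.4, -43.1, -0.7], [13.4, -43.5, -0.7]]
```

Request:
send_rows:
  motion: [27,-36,-2,0.023,26.5,-37,-2,0.023,26,-37.5,-2,0.023,25,-38,-2,0.023,24,-38.5,-2,0.023,23,-39,-2,0.023,22.5,-40,-2,0.023,22,-40,-2,0.023]

```text
time: 1.55
tool_pos: [0.3936, -0.2868, 0.235]
ee_rot: [3.141, -0.001, 0.285]
ft_force: [1.3, 1.0, 0.2]
grip_width: 0.0928
```

Request:
send_rows:
  motion: [21,-40.5,0,0.023,20,-41,0,0.023,19,-41.5,0,0.023,18.5,-42,0,0.023,17.5,-42.5,0,0.023,16.5,-43,0,0.023,16,-43,0,0.023,15,-43,0,0.023]

```text
time: 2.35
tool_pos: [0.4657, 0.0725, 0.235]
ee_rot: [-3.142, -0.001, 0.101]
ft_force: [1.0, 0.2, -0.2]
grip_width: 0.0926
```

```bash
python3 - <<'E'
from h import *
im,d,ci=snap('wrist','w1');s=bot.observe();print(s['tool_pos'],s['ee_rot'],s['time'])
P=cloud(d,ci)
for n in ['spare_wide_mid','spare_narrow_mid','spare_mixed_mid','old_wide_mid','old_narrow_mid','old_mixed_mid','bin','mixer','platform']:
    for r in regions_of(n,'wrist')[:3]:
        m=r['pixels']; print(n,round(r['score'],2),np.round(r['extent']),np.round(np.nanmedian(P[m],0),3))
E
```

```text
[0.46754965 0.08041037 0.23515258] [-3.13780405 -0.00325748  0.1068783 ] 2.4
spare_wide_mid 0.62 [348.  97.  34. 122.] [0.553 0.063 0.009]
spare_narrow_mid 0.75 [292. 106.  36. 120.] [0.537 0.122 0.01 ]
spare_mixed_mid 0.94 [396.  98.  37. 122.] [0.559 0.007 0.01 ]
old_wide_mid 0.58 [205.  98.  42. 115.] [0.542 0.221 0.011]
old_mixed_mid 0.73 [ 17.  60.  33. 120.] [0.537 0.446 0.012]
bin 0.9 [349. 103. 179. 154.] [0.561 0.053 0.003]
bin 0.2 [111. 114.  82.  50.] [0.508 0.314 0.034]
mixer 0.72 [ 16.  62.  32. 117.] [0.537 0.447 0.012]
mixer 0.57 [549. 118. 179. 222.] [ 0.555 -0.146  0.087]
platform 0.59 [566. 118. 148. 221.] [ 0.549 -0.159  0.089]
```

View pics/w1.png

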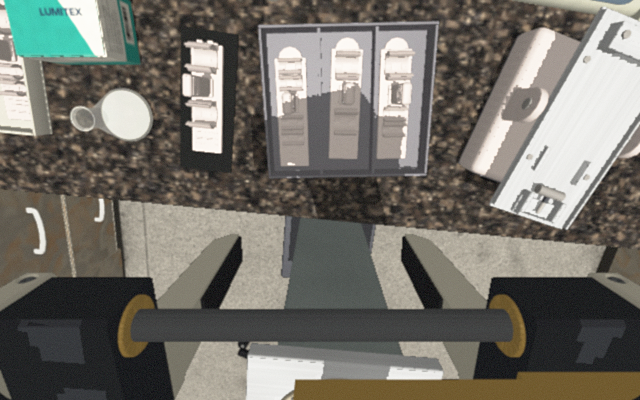

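```bash
python3 - <<'E'
from h import *
im,d,ci=snap('wrist','w2');s=bot.observe();print(s['tool_pos'],s['ee_rot'],s['time'])
a=cv2.resize(im[20:180,170:440],None,fx=3,fy=3,interpolation=cv2.INTER_CUBIC);cv2.imwrite('pics/c2.png',a[:,:,::-1])
a=cv2.resize(im[0:240,440:640],None,fx=2.5,fy=2.5,interpolation=cv2.INTER_CUBIC);cv2.imwrite('pics/c3.png',a[:,:,::-1])
E
```

```text
[0.46548444 0.0694361  0.23469533] [ 3.14142144e+00 -7.22200193e-05  9.99294487e-02] 2.9
```

View pics/c2.png

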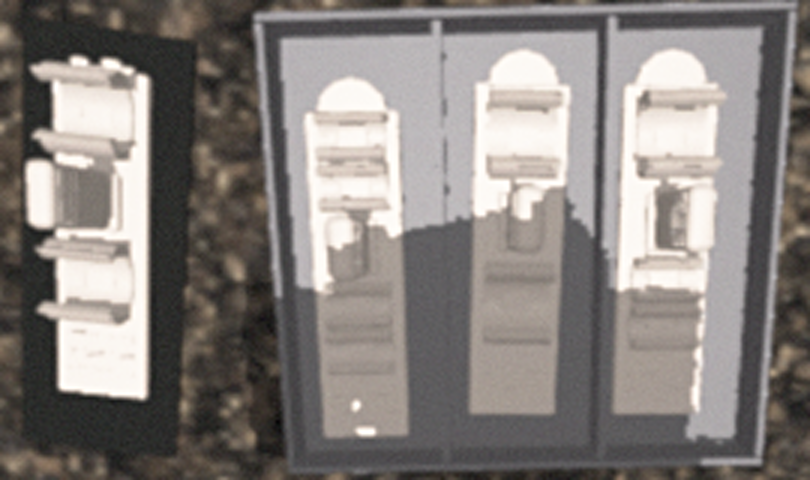

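View pics/c3.png

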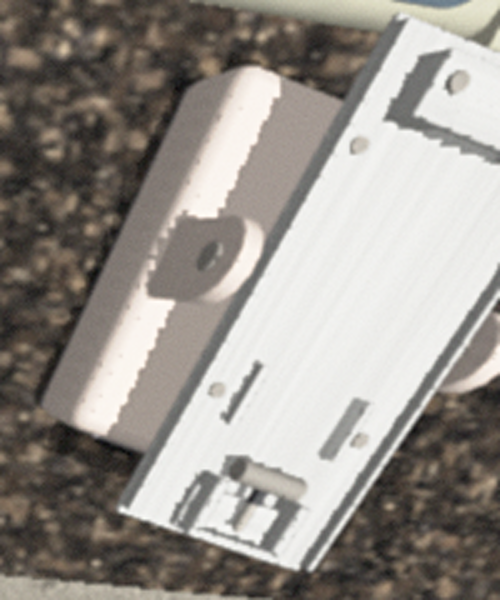

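```bash
cat > m.py <<'E'
from h import *
import sys
def load(f):
    z=np.load('pics/%s.npz'%f);ci=dict(K=z['K'],position=z['p'],orientation=z['o']);return z['im'],z['d'],ci,cloud(z['d'],ci)
E
python3 - <<'E'
from m import *
im,d,ci,P=load('w2')
# table z
print('table z',np.median(P[40:150,240:255,2]), np.median(P[150:175,300:330,2]))
for r in regions_of('spare_wide_mid','wrist')[:1]:
    m=r['pixels']; Q=P[m];print(r['score'],r['extent'])
    print(np.histogram(Q[:,2],bins=np.arange(-.005,.08,.005)))
    b=Q[(Q[:,2]>0.004)&(Q[:,2]<0.014)]
    rect=cv2.minAreaRect((b[:,:2]*1000).astype(np.float32));print('plate',rect)
    t=Q[Q[:,2]>0.055];print('tab',len(t),t.mean(0),t.min(0),t.max(0))
# bin axis: walls z~0.034
B=regions_of('bin','wrist')[0]['pixels'];Q=P[B];w=Q[(Q[:,2]>0.026)&(Q[:,2]<0.042)]
print('bin',cv2.minAreaRect((w[:,:2]*1000).astype(np.float32)))
# neighbourhood tab points in box
M=(P[...,0]>.5)&(P[...,0]<.62)&(P[...,2]>.05)&(P[...,2]<.09)
for lo,hi in((-.03,.03),(.03,.09),(.09,.15)):
    k=M&(P[...,1]>lo)&(P[...,1]<hi);v,u=np.nonzero(k);print(lo,k.sum(),P[k].mean(0),P[k].min(0),P[k].max(0),u.mean(),v.mean())
E
```

```text
table z -0.0010779983923606407 0.002867927037577933
0.78 [345.1, 97.2, 34.2, 123.1]
(array([   0,  110, 1990,  588,   18,   24,  136,  231,  238,    3,    4,
          7,    9,   88,  138,    0]), array([-0.005,  0.   ,  0.005,  0.01 ,  0.015,  0.02 ,  0.025,  0.03 ,
        0.035,  0.04 ,  0.045,  0.05 ,  0.055,  0.06 ,  0.065,  0.07 ,
        0.075]))
plate ((547.9326782226562, 51.9244384765625), (137.39710998535156, 36.0410041809082), 4.681427478790283)
tab 250 [0.55504204 0.05438413 0.08479932] [0.54522406 0.04672043 0.05528261] [0.56604983 0.07705597 0.39965051]
bin ((543.9227294921875, 50.24181365966797), (166.24337768554688, 190.54061889648438), 6.850096702575684)
-0.03 272 [ 0.56154156 -0.00365288  0.06317125] [ 0.55083973 -0.01095738  0.05027809] [0.57185213 0.00099191 0.06780373] 401.49632352941177 92.30147058823529
0.03 242 [0.55560477 0.05309103 0.0643317 ] [0.54522406 0.04672043 0.05077845] [0.56604983 0.05869635 0.06792413] 345.56611570247935 92.59917355371901
0.09 245 [0.53987388 0.11455009 0.06405083] [0.52906415 0.10919623 0.05021857] [0.55041854 0.12177391 0.06770774] 284.1591836734694 102.44897959183673
```

```bash
python3 - <<'E'
from m import *
for f in('w2','top0'):
    im,d,ci,P=load(f)
    k=(P[...,0]>.44)&(P[...,0]<.67)&(P[...,1]>-.27)&(P[...,1]<-.08)&(P[...,2]>.07)&(P[...,2]<.13)
    Q=P[k]
    # ransac-ish plane
    m=np.ones(len(Q),bool)
    for it in range(15):
        A=np.c_[Q[m][:,:2],np.ones(m.sum())];c,*_=np.linalg.lstsq(A,Q[m][:,2],rcond=None)
        r=Q[:,2]-np.c_[Q[:,:2],np.ones(len(Q))]@c; m=np.abs(r)<max(.002,.01*.7**it)
    print(f,k.sum(),m.sum(),c,'std',r[m].std())
    n=np.array([-c[0],-c[1],1]);n/=np.linalg.norm(n)
    rect=cv2.minAreaRect((Q[m][:,:2]*1000).astype(np.float32));print(rect, 'z ctr',Q[m].mean(0))
E
```

```text
w2 19208 13261 [ 0.06113563 -0.01371223  0.05293586] std 0.0007761004013444639
((543.5438842773438, -171.89112854003906), (117.10967254638672, 195.4521484375), 76.6905517578125) z ctr [ 0.54759651 -0.17202311  0.08877234]
top0 2352 1035 [ 0.05525159 -0.01583172  0.05616114] std 0.0011112157790135787
((565.4832153320312, -177.59654235839844), (117.04596710205078, 245.69107055664062), 74.14860534667969) z ctr [ 0.54173108 -0.17290876  0.08884745]
```

```bash
python3 - <<'E'
from h import *
rows([0.467,-0.153,0.18],-0.24,7)
E
```

```text
turn/row (tool z) 0.0486
[[-3.0, 31.7, 7.8], [-1.4, 31.8, 7.8], [0.1, 31.8, 7.8], [1.7, 31.8, 7.8], [3.2, 31.7, 7.8], [4.7, 31.5, 7.8], [6.3, 31.2, 7.8]]
```

Request:
send_rows:
  motion: [-3,32,8,0.0485,-1.5,32,8,0.0485,0,32,8,0.0485,1.5,32,8,0.0485,3,32,8,0.0485,5,31.5,8,0.0485,6,31,7,0.0485,0,0,0,0]
  hand: 0
  newtons: 25

```text
time: 3.8
tool_pos: [0.466, -0.1575, 0.1789]
ee_rot: [3.14, 0.001, -0.245]
ft_force: [-1.1, -0.5, -0.5]
grip_width: 0.0337
```

Request:
send_rows:
  motion: [0,0,0,0,0,0,0,0,0,0,0,0,0,0,0,0,0,0,0,0,0,0,0,0,0,0,0,0,0,0,0,0]

```text
time: 4.6
tool_pos: [0.4669, -0.1533, 0.1796]
ee_rot: [3.142, -0.0, -0.238]
ft_force: [0.6, 0.5, 0.3]
grip_width: 0.0007
```

```bash
python3 - <<'E'
from h import *
im,d,ci=snap('wrist','w3');s=bot.observe();print(s['tool_pos'],s['ee_rot'],s['time'])
E
```

```text
[ 0.46688527 -0.15330039  0.17959508] [ 3.14155997e+00  5.03820777e-05 -2.37677398e-01] 4.65
```

View pics/w3.png

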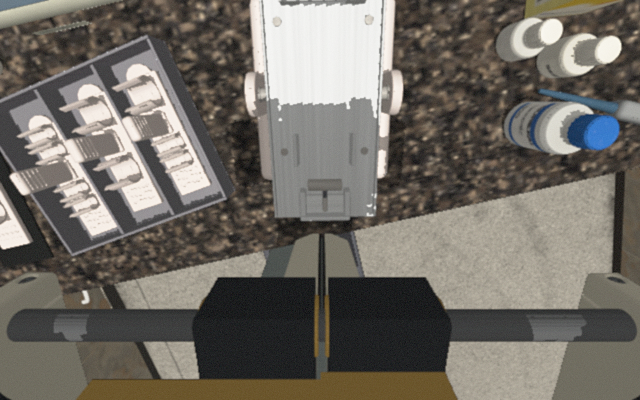

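```bash
cat > plat.py <<'E'
from m import *
def fitplane(P,k):
    Q=P[k];m=np.ones(len(Q),bool)
    for it in range(20):
        A=np.c_[Q[m][:,:2],np.ones(m.sum())];c,*_=np.linalg.lstsq(A,Q[m][:,2],rcond=None)
        r=Q[:,2]-np.c_[Q[:,:2],np.ones(len(Q))]@c; m=np.abs(r)<max(.0018,.01*.7**it)
    return c,Q[m]
def frame(P,k,up=None):
    c,Q=fitplane(P,k)
    n=np.array([-c[0],-c[1],1]);n/=np.linalg.norm(n)
    return c,n,Q
E
python3 - <<'E'
from plat import *
im,d,ci,P=load('w3')
k=(P[...,0]>.42)&(P[...,0]<.67)&(P[...,1]>-.27)&(P[...,1]<-.08)&(P[...,2]>.07)&(P[...,2]<.13)
c,n,Q=frame(P,k)
print(c,len(Q))
x0=np.array([np.cos(-.24),np.sin(-.24),0]);x0-=n*(x0@n);x0/=np.linalg.norm(x0);y0=np.cross(n,x0)
o=np.array([.55,-.172,c@[.55,-.172,1]])
L=lambda p:np.stack([(p-o)@x0,(p-o)@y0,(p-o)@n],-1)
q=L(Q)
# edges: per x-bin left/right
xs=[];mid=[];
for a in np.arange(-.09,.05,.01):
    b=q[(q[:,0]>a)&(q[:,0]<a+.01)]
    if len(b)>20: l,r=np.percentile(b[:,1],[.7,99.3]);print('%.3f %.4f %.4f mid %.4f w %.4f'%(a,l,r,(l+r)/2,r-l))
print('xmin',np.percentile(q[:,0],.2))
# height map of things above/below deck
H=L(P)
hm=H[...,2];reg=(np.abs(H[...,1])<.075)&(H[...,0]>-.12)&(H[...,0]<.08)&(hm>-.02)
vis=np.zeros((400,640,3),np.uint8);g=np.clip((hm+.01)/.035*255,0,255).astype(np.uint8)
vis=cv2.applyColorMap(g,cv2.COLORMAP_JET);vis[~reg]=0
cv2.imwrite('pics/h3.png',cv2.resize(np.hstack([im[:,:,::-1][0:240,230:410],vis[0:240,230:410]]),None,fx=2.2,fy=2.2,interpolation=cv2.INTER_NEAREST))
for (nm,lo,hi,cond) in [('rollerband',.006,.02,(np.abs(H[...,1])<.03)&(H[...,0]<-.05)),('guides',.004,.03,(H[...,0]>-.06)&(H[...,0]<.02)&(np.abs(H[...,1])<.04))]:
    kk=reg&cond&(hm>lo)&(hm<hi);h=H[kk];print(nm,len(h),h.min(0),h.max(0),h.mean(0))
    for s in (1,-1):
        g=h[h[:,1]*s>0]
        if len(g):print(s,len(g),np.percentile(g,[2,50,98],axis=0).round(4).tolist())
# uprights
kk=(np.abs(H[...,1])>.05)&(np.abs(H[...,1])<.075)&(P[...,2]>.085)&(P[...,2]<.11)&(np.abs(H[...,0])<.06)
p=P[kk]
for s in(1,-1):
    g=p[H[kk][:,1]*s>0];print('upright',len(g),g.min(0),g.max(0),g.mean(0))
E
```

```text
[ 0.06142966 -0.01408313  0.05264413] 20894
-0.090 -0.0473 0.0364 mid -0.0054 w 0.0838
-0.080 -0.0470 0.0367 mid -0.0052 w 0.0837
-0.070 -0.0468 0.0367 mid -0.0051 w 0.0836
-0.060 -0.0465 0.0369 mid -0.0048 w 0.0834
-0.050 -0.0466 0.0370 mid -0.0048 w 0.0836
-0.040 -0.0460 0.0372 mid -0.0044 w 0.0832
-0.030 -0.0462 0.0374 mid -0.0044 w 0.0836
-0.020 -0.0553 0.0470 mid -0.0042 w 0.1024
-0.010 -0.0542 0.0466 mid -0.0038 w 0.1008
-0.000 -0.0543 0.0470 mid -0.0036 w 0.1013
0.010 -0.0571 0.0485 mid -0.0043 w 0.1056
0.020 -0.0452 0.0381 mid -0.0036 w 0.0834
0.030 -0.0451 0.0382 mid -0.0035 w 0.0833
0.040 -0.0449 0.0385 mid -0.0032 w 0.0834
0.050 -0.0446 0.0386 mid -0.0030 w 0.0832
xmin -0.10303668020296247
rollerband 1237 [-0.10105852 -0.02912981  0.00600214] [-0.05075091  0.01998595  0.01628118] [-0.08242496 -0.00509525  0.01236555]
1 446 [[-0.1005, 0.0003, 0.0062], [-0.0841, 0.0091, 0.0134], [-0.0532, 0.0184, 0.0151]]
-1 791 [[-0.1003, -0.0261, 0.0063], [-0.0815, -0.012, 0.013], [-0.0648, -0.0005, 0.0151]]
guides 572 [-0.05950162 -0.02966019  0.00402522] [0.01984421 0.03999352 0.00841281] [-0.03010202  0.01653115  0.00608059]
1 424 [[-0.0566, 0.0172, 0.0042], [-0.0325, 0.0381, 0.006], [0.0175, 0.0398, 0.0077]]
-1 148 [[-0.0539, -0.0295, 0.0042], [-0.041, -0.0277, 0.0066], [-0.0293, -0.026, 0.0078]]
upright 262 [ 0.54625655 -0.12729848  0.08508848] [ 0.57902818 -0.11622467  0.10102783] [ 0.56332428 -0.12146052  0.09647292]
upright 642 [ 0.52185149 -0.23644455  0.08502866] [ 0.55435211 -0.22033512  0.10076548] [ 0.53854663 -0.22799241  0.09428993]
```

View pics/h3.png

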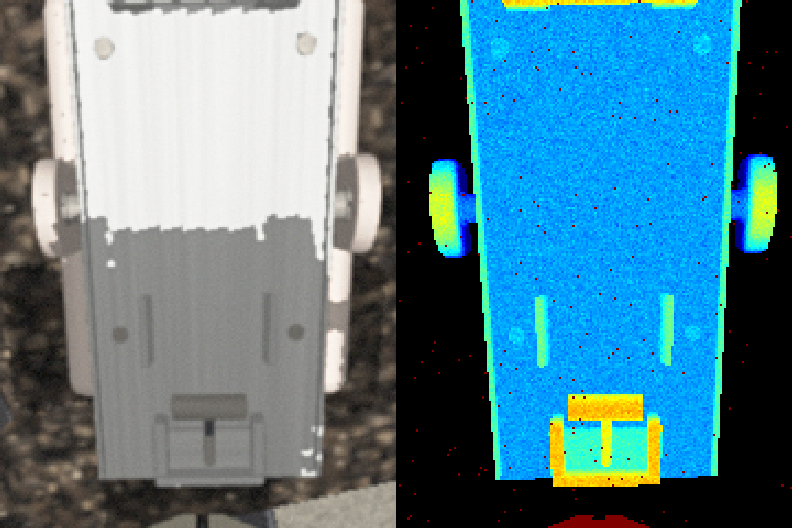

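```bash
cat >> plat.py <<'E'
YAW=-0.225
def platframe(tilt,axle,yaw=YAW):
    # tilt: lip up positive here (= -joint)
    ch,sh=np.cos(yaw),np.sin(yaw)
    x=np.array([ch*np.cos(tilt),sh*np.cos(tilt),np.sin(tilt)]);y=np.array([-sh,ch,0]);z=np.cross(x,y)
    return x,y,z
E
python3 - <<'E'
from plat import *
im,d,ci,P=load('w3')
k=(P[...,0]>.42)&(P[...,0]<.67)&(P[...,1]>-.27)&(P[...,1]<-.08)&(P[...,2]>.07)&(P[...,2]<.13)
c,n,Q=frame(P,k)
hx=np.array([np.cos(YAW),np.sin(YAW)])
tilt=np.arctan(c[:2]@hx);roll=np.arctan(c[:2]@[-hx[1],hx[0]])
print('tilt',tilt,'cross roll',roll)
x,y,z=platframe(tilt,None)
dk=np.array([.5504,-.1747,0]);dk[2]=c@[dk[0],dk[1],1]
H=np.stack([(P-dk)@x,(P-dk)@y,(P-dk)@z],-1)
hm=H[...,2]
q=H[(np.abs(hm)<.002)&(np.abs(H[...,1])<.06)&(H[...,0]>-.12)]
m=[]
for a in np.r_[np.arange(-.09,-.03,.01),np.arange(.03,.06,.01)]:
    b=q[(q[:,0]>a)&(q[:,0]<a+.01)]
    l,r=np.percentile(b[:,1],[.7,99.3]);m.append((a+.005,(l+r)/2))
m=np.array(m);pf=np.polyfit(m[:,0],m[:,1],1);print('midline slope, at0',pf)
b=H[(hm>.006)&(hm<.02)&(np.abs(H[...,1])<.04)]
print('roller/frame hist x');print(np.histogram(b[:,0],bins=np.arange(-.115,.08,.005)))
rr=b[(b[:,0]>-.078)&(b[:,0]<-.06)];print('roller',rr.min(0),rr.max(0),np.median(rr,0),np.percentile(rr,[1,99],axis=0))
lp=b[(b[:,0]>.04)];print('lip',len(lp),lp.min(0) if len(lp) else 0)
g=H[(hm>.004)&(hm<.01)&(np.abs(H[...,1])<.034)&(H[...,0]>-.055)&(H[...,0]<-.03)]
for s in(1,-1): print('guide',np.percentile(g[g[:,1]*s>0],[3,97],axis=0).round(4))
fr=dk-.1*x+.014*z;print('deck ref',dk,'frame bar top',fr, 'at stop', )
rows([fr[0],fr[1],fr[2]+.012],-.225,5)
E
```

```text
tilt 0.06294006430863856 cross roll -2.2800229079238413e-05
midline slope, at0 [ 0.00095573 -0.00140916]
roller/frame hist x
(array([  0,   0,  94, 281, 109, 106,  98, 127, 174, 217,   0,   5,  33,
        42,  45,  47,  39,   0,   0,   0,   0,   0,   0,   0,   0,   0,
         0,   0,   0,   0,   0,   0,   0,   0, 143,  71,   0,   0]), array([-1.15000000e-01, -1.10000000e-01, -1.05000000e-01, -1.00000000e-01,
       -9.50000000e-02, -9.00000000e-02, -8.50000000e-02, -8.00000000e-02,
       -7.50000000e-02, -7.00000000e-02, -6.50000000e-02, -6.00000000e-02,
       -5.50000000e-02, -5.00000000e-02, -4.50000000e-02, -4.00000000e-02,
       -3.50000000e-02, -3.00000000e-02, -2.50000000e-02, -2.00000000e-02,
       -1.50000000e-02, -1.00000000e-02, -5.00000000e-03,  9.71445147e-17,
        5.00000000e-03,  1.00000000e-02,  1.50000000e-02,  2.00000000e-02,
        2.50000000e-02,  3.00000000e-02,  3.50000000e-02,  4.00000000e-02,
        4.50000000e-02,  5.00000000e-02,  5.50000000e-02,  6.00000000e-02,
        6.50000000e-02,  7.00000000e-02,  7.50000000e-02]))
roller [-0.07799068 -0.02234938  0.00617662] [-0.06583696  0.01922451  0.01628141] [-0.0705374  -0.00177594  0.01325269] [[-0.07765309 -0.02121864  0.00678197]
 [-0.06600737  0.0181816   0.01546615]]
lip 214 [ 0.05941633 -0.03066989  0.00601104]
guide [[-0.0544  0.0202  0.0042]
 [-0.0309  0.0234  0.0079]]
guide [[-0.0539 -0.0263  0.0044]
 [-0.0312 -0.023   0.0076]]
deck ref [ 0.5504     -0.1747      0.08891534] frame bar top [ 0.45225522 -0.15223708  0.09659777] at stop
turn/row (tool z) -0.0025
[[-2.9, 0.5, 14.2], [-2.9, 0.5, 14.2], [-2.9, 0.5, 14.2], [-2.9, 0.5, 14.2], [-2.9, 0.5, 14.2]]
```

Request:
send_rows:
  motion: [-2.5,0.8,14,-0.0025,-2.5,0.8,14,-0.0025,-2.5,0.8,14,-0.0025,-2.5,0.8,14,-0.0025,-2.5,0.8,14,-0.0025,0,0,5,0,0,0,4,0,0,0,2,0]

```text
time: 5.45
tool_pos: [0.4541, -0.1544, 0.0986]
ee_rot: [-3.142, -0.0, -0.225]
ft_force: [-0.9, -0.7, 0.3]
grip_width: 0.0008
```

Request:
send_rows:
  motion: [0,0,2,0,0,0,1,0,0,0,1,0,0,0,1,0,0,0,0,0,0,0,0,0,0,0,0,0,0,0,0,0]

```text
time: 6.25
tool_pos: [0.4537, -0.1543, 0.0936]
ee_rot: [3.142, 0.0, -0.225]
ft_force: [-1.3, 0.6, 2.0]
grip_width: 0.0002
```

Request:
send_rows:
  motion: [0,0,1,0,0,0,1,0,0,0,1,0,0,0,1,0,0,0,0.5,0,0,0,0,0,0,0,0,0,0,0,0,0]

```text
time: 7.05
tool_pos: [0.4535, -0.1543, 0.0898]
ee_rot: [-3.142, 0.0, -0.225]
ft_force: [-4.9, 1.4, 17.3]
grip_width: 0.0003
```

```bash
python3 - <<'E'
from h import *
s=bot.observe();s=dict(s);s['tool_pos']=np.array([.4535,-.1543,.15])
rows([0.5555,0.0526,0.12],0.082,6,s)
E
```

```text
turn/row (tool z) -0.0512
[[8.9, -37.4, 5.0], [10.8, -36.9, 5.0], [12.6, -36.3, 5.0], [14.5, -35.6, 5.0], [16.3, -34.8, 5.0], [18.1, -33.9, 5.0]]
```

Request:
send_rows:
  motion: [0,0,-30,0,0,0,-30,0,9,-37.5,5,-0.051,11,-37,5,-0.051,12.5,-36.5,5,-0.051,14.5,-35.5,5,-0.051,16,-35,5,-0.051,18,-34,5,-0.051]
  hand: 40

```text
time: 7.85
tool_pos: [0.5569, 0.0546, 0.1188]
ee_rot: [-3.142, -0.001, 0.083]
ft_force: [0.9, -0.9, -0.3]
grip_width: 0.0401
```

Request:
send_rows:
  motion: [0,0,0,0,0,0,0,0,0,0,0,0,0,0,0,0,0,0,0,0,0,0,0,0,0,0,0,0,0,0,0,0]

```text
time: 8.65
tool_pos: [0.5558, 0.0528, 0.1192]
ee_rot: [-3.142, -0.0, 0.08]
ft_force: [0.2, -0.4, 0.6]
grip_width: 0.04
```

```bash
python3 - <<'E'
from h import *
s=bot.observe();im,d,ci=snap('wrist','w4');print(s['tool_pos'],s['ee_rot'],s['time'],s['grip_width'])
P=cloud(d,ci)
k=(P[...,0]>.5)&(P[...,0]<.62)&(P[...,1]>.03)&(P[...,1]<.085)&(P[...,2]>.045)&(P[...,2]<.075)
v,u=np.nonzero(k);print(k.sum(),P[k].min(0),P[k].max(0),np.median(P[k],0),u.min(),u.max(),v.min(),v.max())
k=(P[...,0]>.45)&(P[...,0]<.63)&(P[...,1]>.025)&(P[...,1]<.085)&(P[...,2]>.006)&(P[...,2]<.014)
print(cv2.minAreaRect((P[k][:,:2]*1000).astype(np.float32)))
rows([0.5555,0.0526,0.04],0.082,8)
E
```

```text
[0.55583945 0.0528167  0.11918015] [-3.14157577e+00 -1.31911557e-04  8.04910819e-02] 8.65 0.03999185118321583
486 [0.54486564 0.04658587 0.04526518] [0.56712092 0.05875965 0.06723906] [0.55909845 0.05271882 0.06492058] 314 328 193 227
((544.2948608398438, 54.49004364013672), (170.76690673828125, 59.84443664550781), 0.6879065036773682)
turn/row (tool z) -0.0002
[[-0.0, 0.0, 9.9], [-0.0, 0.0, 9.9], [-0.0, 0.0, 9.9], [-0.0, 0.0, 9.9], [-0.0, 0.0, 9.9], [-0.0, 0.0, 9.9], [-0.0, 0.0, 9.9], [-0.0, 0.0, 9.9]]
```

View pics/w4.png

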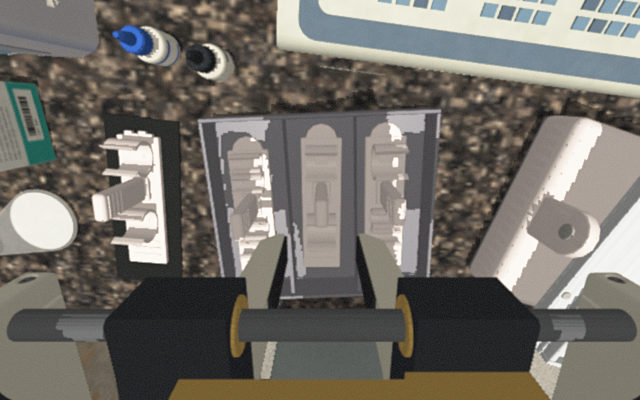

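Request:
send_rows:
  motion: [0,0,16,0,0,0,16,0,0,0,16,0,0,0,14,0,0,0,10,0,0,0,7,0,0,0,0,0,0,0,0,0]

```text
time: 9.5
tool_pos: [0.5559, 0.053, 0.0403]
ee_rot: [3.142, -0.0, 0.081]
ft_force: [-0.1, -0.5, -0.6]
grip_width: 0.0399
```

Request:
send_rows:
  motion: [0,0,0,0,0,0,0,0,0,0,0,0,0,0,0,0,0,0,0,0,0,0,0,0,0,0,0,0,0,0,0,0]
  hand: 0
  newtons: 25

```text
time: 10.3
tool_pos: [0.5559, 0.053, 0.0402]
ee_rot: [-3.142, -0.0, 0.081]
ft_force: [-0.2, -0.4, 4.9]
grip_width: 0.0097
```

Request:
send_rows:
  motion: [0,0,-3,0,0,0,-8,0,0,0,-16,0,0,0,-20,0,0,0,-20,0,0,0,-20,0,0,0,-20,0,0,0,-13,0]

```text
time: 11.1
tool_pos: [0.556, 0.0529, 0.1618]
ee_rot: [-3.142, -0.001, 0.081]
ft_force: [-0.8, 0.1, -1.7]
grip_width: 0.0097
```

```bash
cat > tgt.py <<'E'
from plat import *
YAW=-0.224
dk=np.array([.5504,-.1747,.0889])
x,y,z=platframe(.063,None,YAW)
A=dk-.0014*y-.006*z
TIL=.14
DX=0.;DY=0.;GX=0.;GY=0.;GZ=.0052
def deck(lx,ly,lz,til=None):  # coords relative to home projected on deck
    x,y,z=platframe(TIL if til is None else til,None,YAW)
    return A+z*.006+x*(.0075+lx)+y*ly+z*lz
def tcp_for_tip(lx,lz,ly=0):
    t=deck(lx,ly,lz); hx=np.array([np.cos(YAW),np.sin(YAW),0])
    return t-hx*.062+np.array([0,0,.032+GZ])   # carrier horizontal; tip at 62 ahead, 32 below point
E
python3 - <<'E'
from tgt import *
pre=tcp_for_tip(.048,.0016);fin=tcp_for_tip(.0615,.0016)
print(pre,fin)
rows(pre+[0,0,.055],YAW,7)
E
```

```text
[ 0.54255624 -0.17434888  0.13538219] [ 0.55559018 -0.17731832  0.13726602]
turn/row (tool z) 0.0435
[[-4.5, 32.2, -4.1], [-3.1, 32.4, -4.1], [-1.7, 32.5, -4.1], [-0.3, 32.5, -4.1], [1.1, 32.5, -4.1], [2.5, 32.4, -4.1], [3.9, 32.3, -4.1]]
```

Request:
send_rows:
  motion: [-4.5,32,-15,0.0435,-3,32.5,-14,0.0435,-1.5,32.5,0,0.0435,-0.5,32.5,0,0.0435,1,32.5,0,0.0435,2.5,32.5,0,0.0435,4,32,0,0.0435,0,0,0,0]

```text
time: 11.9
tool_pos: [0.5414, -0.1791, 0.1892]
ee_rot: [3.139, -0.0, -0.231]
ft_force: [-0.5, -0.2, -0.4]
grip_width: 0.0096
```

Request:
send_rows:
  motion: [0,0,0,0,0,0,0,0,0,0,0,0,0,0,0,0,0,0,0,0,0,0,0,0,0,0,0,0,0,0,0,0]

```text
time: 12.7
tool_pos: [0.5425, -0.1739, 0.1891]
ee_rot: [3.142, 0.0, -0.224]
ft_force: [0.2, -0.3, -0.8]
grip_width: 0.0102
```

```bash
python3 - <<'E'
from h import *
s=bot.observe();im,d,ci=snap('wrist','w5');print(s['tool_pos'],s['ee_rot'],s['time'],s['grip_width'])
snap('scene','s5')
E
```

```text
[ 0.54253338 -0.17393981  0.18911016] [ 3.14156894e+00  3.23719997e-05 -2.23683232e-01] 12.7 0.01020796007973456
```

View pics/w5.png

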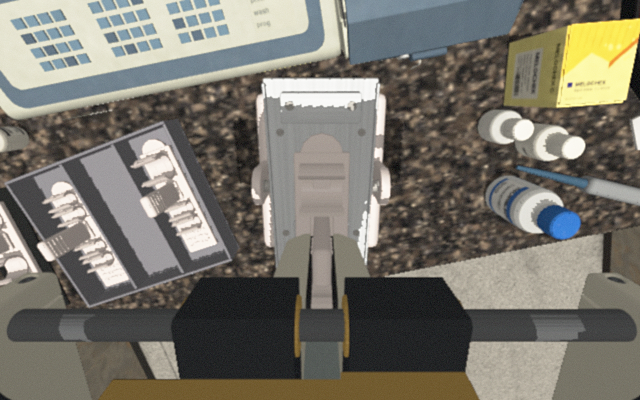

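```bash
python3 - <<'E'
from tgt import *
im,d,ci,P=load('w5')
cv2.imwrite('pics/c5.png',cv2.resize(im[70:250,240:400],None,fx=3.3,fy=3.3,interpolation=cv2.INTER_CUBIC)[:,:,::-1])
k=(P[...,0]>.44)&(P[...,0]<.68)&(P[...,1]>-.27)&(P[...,1]<-.08)&(P[...,2]>.07)&(P[...,2]<.12)
c,n,Q=frame(P,k);hx=np.array([np.cos(YAW),np.sin(YAW)])
t=np.arctan(c[:2]@hx);print('tilt',t,'roll',np.arctan(c[:2]@[-hx[1],hx[0]]),len(Q))
a=A+[0,0,0];print('deck z at ref pred',deck(0,0,0,t)[2],'meas',c@[*deck(0,0,0,t)[:2],1])
x,y,z=platframe(t,None,YAW);o=deck(0,0,0,t)
H=np.stack([(P-o)@x,(P-o)@y,(P-o)@z],-1);hm=H[...,2]
q=H[(np.abs(hm)<.002)&(np.abs(H[...,1])<.06)&(np.abs(H[...,0])<.12)]
for aa in np.arange(-.05,.1,.02):
    b=q[(q[:,0]>aa)&(q[:,0]<aa+.01)]
    if len(b)>10:l,r=np.percentile(b[:,1],[1,99]);print('%.3f mid %.4f w %.4f'%(aa,(l+r)/2,r-l))
b=H[(hm>.008)&(hm<.018)&(np.abs(H[...,1])<.04)&(H[...,0]>.03)&(H[...,0]<.09)]
print('lip',len(b),np.percentile(b,[1,50,99],axis=0).round(4).tolist())
# carrier: world points z>0.13
s=np.array([0.54253,-0.17394,0.18911]);h3=np.array([*hx,0]);l3=np.array([-hx[1],hx[0],0])
C=np.stack([(P-s)@h3,(P-s)@l3,P[...,2]-s[2]],-1)
m=(C[...,2]>-.05)&(C[...,2]<-.028)&(np.abs(C[...,1])<.03)&(C[...,0]>0)&(C[...,0]<.08)
g=C[m];print('carrier n',m.sum(),np.percentile(g,[.5,50,99.5],axis=0).round(4).tolist())
for aa in np.arange(0,.07,.006):
    b=g[(g[:,0]>aa)&(g[:,0]<aa+.006)]
    if len(b)>10:print('%.3f y %.4f %.4f z %.4f'%(aa,*np.percentile(b[:,1],[1,99]),np.median(b[:,2])))
E
```

```text
tilt 0.139311244098597 roll -9.148793972535782e-05 8562
deck z at ref pred 0.08989523228080747 meas 0.08997422042004101
-0.050 mid 0.0000 w 0.0837
-0.030 mid 0.0002 w 0.0840
-0.010 mid 0.0000 w 0.1019
0.010 mid 0.0001 w 0.0838
0.030 mid 0.0000 w 0.0837
0.050 mid 0.0001 w 0.0840
0.070 mid 0.0001 w 0.0835
lip 2484 [[0.053, -0.0292, 0.0092], [0.0643, -0.0003, 0.0136], [0.0744, 0.0293, 0.0161]]
carrier n 2847 [[0.0003, -0.0188, -0.0354], [0.0328, -0.0007, -0.0324], [0.0612, 0.0169, -0.0281]]
0.000 y -0.0182 0.0170 z -0.0322
0.006 y -0.0189 0.0169 z -0.0322
0.012 y -0.0187 0.0167 z -0.0325
0.018 y -0.0185 0.0165 z -0.0320
0.024 y -0.0183 0.0164 z -0.0301
0.030 y -0.0189 0.0169 z -0.0306
0.036 y -0.0188 0.0167 z -0.0325
0.042 y -0.0185 0.0165 z -0.0324
0.048 y -0.0178 0.0157 z -0.0331
0.054 y -0.0120 0.0100 z -0.0335
0.060 y -0.0070 0.0053 z -0.0339
```

View pics/c5.png

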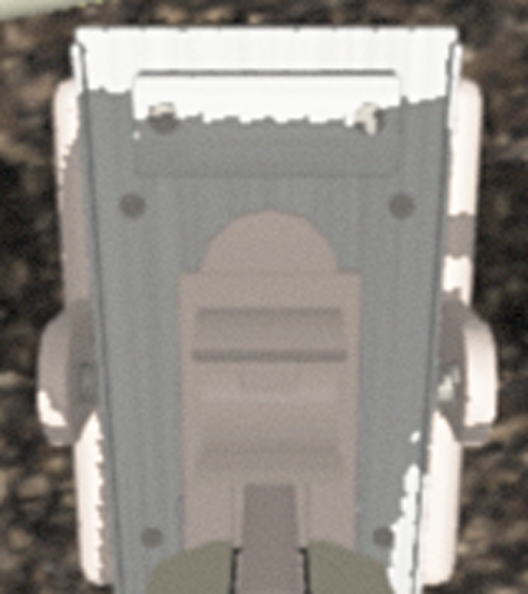

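```bash
sed -i 's/GZ=.0052/GZ=.0062/; s/TIL=.14/TIL=.1393/' tgt.py; python3 - <<'E'
from tgt import *
s=bot.observe();print(s['tool_pos'])
pre=tcp_for_tip(.047,.0016,.0008);fin=tcp_for_tip(.0617,.0016,.0008)
print(pre,fin)
rows(pre,YAW,1); 
s=dict(s);s['tool_pos']=pre;rows(fin,YAW,1,s)
E
```

```text
[ 0.54252753 -0.17398458  0.18909485]
[ 0.54177878 -0.17335126  0.13620561] [ 0.55597269 -0.17658496  0.1382467 ]
turn/row (tool z) 0.0002
[[-0.9, -0.5, 52.9]]
turn/row (tool z) 0.0002
[[14.6, 0.0, -2.0]]
```

Request:
send_rows:
  motion: [-0.9,-0.5,12,0,0,0,12,0,0,0,12,0,0,0,9,0,0,0,5,0,0,0,2.9,0,0,0,0,0,0,0,0,0]

```text
time: 13.6
tool_pos: [0.542, -0.1734, 0.1364]
ee_rot: [3.142, -0.0, -0.224]
ft_force: [-0.1, -0.4, -1.3]
grip_width: 0.01
```

```bash
python3 - <<'E'
from tgt import *
s=bot.observe();im,d,ci=snap('wrist','w6');print(s['tool_pos'],s['ee_rot'],s['time'],s['ft_force'])
P=cloud(d,ci)
cv2.imwrite('pics/c6.png',cv2.resize(im[60:250,240:400],None,fx=3,fy=3,interpolation=cv2.INTER_CUBIC)[:,:,::-1])
x,y,z=platframe(TIL,None,YAW);o=deck(0,0,0)
H=np.stack([(P-o)@x,(P-o)@y,(P-o)@z],-1)
m=(np.abs(H[...,1])<.02)&(H[...,0]>-.01)&(H[...,0]<.075)&(H[...,2]<.025)&(H[...,2]>-.005)
g=H[m]
for aa in np.arange(0.02,.075,.003):
    b=g[(g[:,0]>aa)&(g[:,0]<aa+.003)&(np.abs(g[:,1])<.006)]
    b2=g[(g[:,0]>aa)&(g[:,0]<aa+.003)&(g[:,2]>.004)]
    if len(b)>5:print('%.3f z %.4f'%(aa,np.median(b[:,2])), np.percentile(b2[:,1],[1,99]).round(4) if len(b2)>5 else '')
E
```

```text
[ 0.5419746  -0.1733651   0.13643831] [ 3.14154905e+00 -4.34213916e-04 -2.23721425e-01] 13.6 [-0.14202355 -0.36040435 -1.27178728]
0.029 z 0.0103 [-0.0177  0.0174]
0.032 z 0.0099 [-0.0176  0.0173]
0.035 z 0.0085 [-0.017   0.0164]
0.038 z 0.0079 [-0.0125  0.0122]
0.041 z 0.0075 [-0.0112  0.0109]
0.044 z 0.0066 [-0.0085  0.0084]
0.047 z 0.0004 [-0.0029  0.0026]
0.053 z 0.0138 [-0.0195  0.0197]
0.056 z 0.0136 [-0.0197  0.0195]
0.059 z 0.0136 [-0.0197  0.0194]
0.062 z 0.0137 [-0.0196  0.0199]
0.065 z 0.0138 [-0.0199  0.0197]
0.068 z 0.0136 [-0.0195  0.0196]
0.071 z 0.0139 [-0.0198  0.0195]
0.074 z 0.0066 [-0.0195  0.0194]
```

View pics/c6.png

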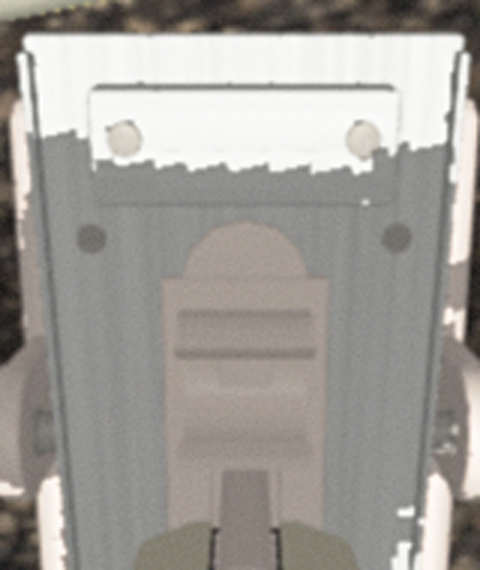

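Request:
send_rows:
  motion: [3,0,-0.4,0,3,0,-0.4,0,3,0,-0.4,0,2.5,0,-0.4,0,2,0,-0.3,0,1,0,-0.1,0,0,0,0,0,0,0,0,0]

```text
time: 14.45
tool_pos: [0.5558, -0.1765, 0.1382]
ee_rot: [3.142, 0.0, -0.224]
ft_force: [-0.5, 0.4, -2.7]
grip_width: 0.0095
```

```bash
python3 - <<'E'
from tgt import *
s=bot.observe();im,d,ci=snap('wrist','w7');print(s['tool_pos'],s['ee_rot'],s['time'],s['ft_force'],s['ft_torque'])
P=cloud(d,ci)
cv2.imwrite('pics/c7.png',cv2.resize(im[60:250,240:400],None,fx=3,fy=3,interpolation=cv2.INTER_CUBIC)[:,:,::-1])
x,y,z=platframe(TIL,None,YAW);o=deck(0,0,0)
H=np.stack([(P-o)@x,(P-o)@y,(P-o)@z],-1)
m=(np.abs(H[...,1])<.02)&(H[...,0]>-.01)&(H[...,0]<.075)&(H[...,2]<.025)&(H[...,2]>-.005)
g=H[m]
for aa in np.arange(0.02,.075,.003):
    b=g[(g[:,0]>aa)&(g[:,0]<aa+.003)&(np.abs(g[:,1])<.006)]
    b2=g[(g[:,0]>aa)&(g[:,0]<aa+.003)&(g[:,2]>.004)]
    if len(b)>5:print('%.3f z %.4f'%(aa,np.median(b[:,2])), np.percentile(b2[:,1],[1,99]).round(4) if len(b2)>5 else '')
E
```

```text
[ 0.55581264 -0.17653255  0.13817117] [ 3.14154306e+00  1.43203619e-04 -2.23755718e-01] 14.45 [-0.45406926  0.37010779 -2.65001525] [ 0.00495443  0.00303939 -0.00254765]
0.020 z 0.0207 [-0.017   0.0173]
0.023 z 0.0168 [-0.0175  0.0173]
0.026 z 0.0149 [-0.0174  0.0173]
0.029 z 0.0141 [-0.0174  0.0178]
0.032 z 0.0142 [-0.018   0.0177]
0.041 z 0.0097 [-0.0177  0.0175]
0.044 z 0.0097 [-0.0177  0.0174]
0.047 z 0.0092 [-0.0175  0.0173]
0.050 z 0.0094 [-0.0187  0.0191]
0.053 z 0.0136 [-0.0194  0.0197]
0.056 z 0.0135 [-0.0194  0.0196]
0.059 z 0.0137 [-0.0198  0.0195]
0.062 z 0.0136 [-0.0197  0.0194]
0.065 z 0.0137 [-0.0196  0.0198]
0.068 z 0.0138 [-0.0199  0.0196]
0.071 z 0.0135 [-0.0198  0.0195]
0.074 z 0.0065 [-0.0195  0.0196]
```

View pics/c7.png

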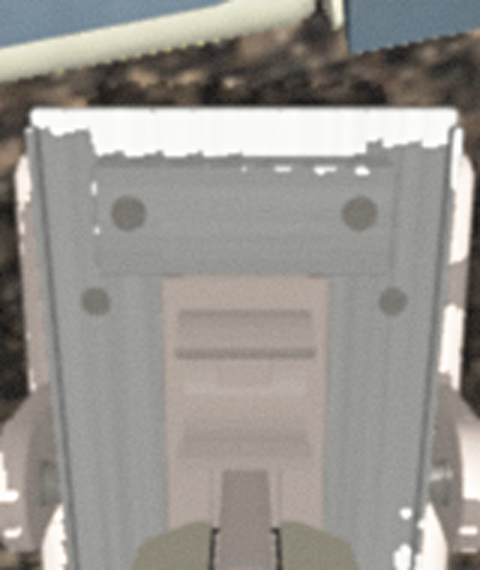

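Request:
send_rows:
  motion: [0,0,0.7,0,0,0,0.7,0,0,0,0,0,0,0,0,0,0,0,0,0,0,0,0,0,0,0,0,0,0,0,0,0]
  newtons: 4

```text
time: 15.3
tool_pos: [0.5559, -0.1765, 0.1368]
ee_rot: [3.142, 0.0, -0.224]
ft_force: [0.1, 0.4, -1.4]
grip_width: 0.0099
```

Request:
send_rows:
  motion: [0,0,0,0,0,0,0,0,0,0,0,0,0,0,0,0,0,0,0,0,0,0,-12,0,0,0,-15,0,0,0,-15,0]
  hand: 30

```text
time: 16.1
tool_pos: [0.5559, -0.1766, 0.18]
ee_rot: [3.142, 0.0, -0.224]
ft_force: [0.7, 0.1, -1.0]
grip_width: 0.0296
```

Request:
send_rows:
  motion: [-12,0,0,0,-12,0,0,0,-12,0,0,0,-12,0,0,0,-12,0,0,0,0,0,0,0,0,0,0,0,0,0,0,0]
  hand: 0
  newtons: 25

```text
time: 16.9
tool_pos: [0.498, -0.1633, 0.1788]
ee_rot: [3.142, -0.001, -0.224]
ft_force: [0.8, 0.0, 0.4]
grip_width: 0.0005
```

```bash
python3 - <<'E'
from tgt import *
s=bot.observe();im,d,ci=snap('wrist','w8');print(s['tool_pos'],s['ee_rot'],s['time'],s['ft_force'],s['grip_width'])
P=cloud(d,ci)
k=(P[...,0]>.44)&(P[...,0]<.68)&(P[...,1]>-.27)&(P[...,1]<-.08)&(P[...,2]>.07)&(P[...,2]<.12)
hx=np.array([np.cos(YAW),np.sin(YAW)])
x,y,z=platframe(TIL,None,YAW);o=deck(0,0,0)
H=np.stack([(P-o)@x,(P-o)@y,(P-o)@z],-1)
k&=(np.abs(H[...,1])>.022)&(np.abs(H[...,1])<.04)
c,n,Q=frame(P,k);print('tilt',np.arctan(c[:2]@hx),len(Q))
g=H[(np.abs(H[...,1])<.025)&(np.abs(H[...,0])<.11)&(H[...,2]>-.005)&(H[...,2]<.09)]
for aa in np.arange(-.1,.075,.005):
    b=g[(g[:,0]>aa)&(g[:,0]<aa+.005)&(np.abs(g[:,1])<.012)]
    b2=g[(g[:,0]>aa)&(g[:,0]<aa+.005)&(g[:,2]>.008)]
    if len(b)>5:print('%.3f z %.4f'%(aa,np.median(b[:,2])), np.percentile(b2[:,1],[1,99]).round(4) if len(b2)>5 else '')
E
```

```text
[ 0.49801649 -0.16328501  0.17884614] [ 3.14156458e+00 -5.77569905e-04 -2.23549540e-01] 16.9 [0.75004959 0.01476466 0.43426822] 0.0005410284007412226
tilt 0.13958585581880117 9441
-0.100 z 0.0045 
-0.095 z 0.0050 [-0.0208  0.0207]
-0.090 z 0.0037 [-0.0207  0.0204]
-0.085 z 0.0135 [-0.0206  0.0205]
-0.080 z 0.0192 [-0.0168  0.0172]
-0.075 z 0.0196 [-0.018  0.017]
-0.070 z 0.0192 [-0.018   0.0175]
-0.065 z 0.0188 [-0.0178  0.0178]
-0.060 z 0.0182 [-0.0178  0.0176]
-0.055 z 0.0180 [-0.0177  0.0175]
-0.045 z 0.0257 [-0.0174  0.0172]
-0.040 z 0.0245 [-0.0172  0.0171]
-0.035 z 0.0180 [-0.018   0.0171]
-0.030 z 0.0173 [-0.0179  0.0177]
-0.020 z 0.0394 [-0.0176  0.0174]
-0.015 z 0.0300 [-0.0175  0.0173]
-0.010 z 0.0130 [-0.0175  0.0172]
-0.005 z 0.0678 [-0.018  0.017]
0.000 z 0.0688 [-0.0179  0.0177]
0.005 z 0.0666 [-0.0178  0.0175]
0.010 z 0.0321 [-0.0176  0.0174]
0.015 z 0.0519 [-0.0175  0.0173]
0.020 z 0.0350 [-0.0174  0.0171]
0.025 z 0.0119 [-0.0181  0.0171]
0.030 z 0.0113 [-0.0172  0.0169]
0.035 z 0.0122 [-0.017   0.0168]
0.040 z 0.0360 [-0.0169  0.0166]
0.045 z 0.0262 [-0.0155  0.0139]
0.050 z 0.0122 [-0.0243  0.0247]
0.055 z 0.0135 [-0.0247  0.0244]
0.060 z 0.0134 [-0.0246  0.0245]
0.065 z 0.0135 [-0.0247  0.0245]
0.070 z 0.0135 [-0.0246  0.0244]
```

View pics/w8.png

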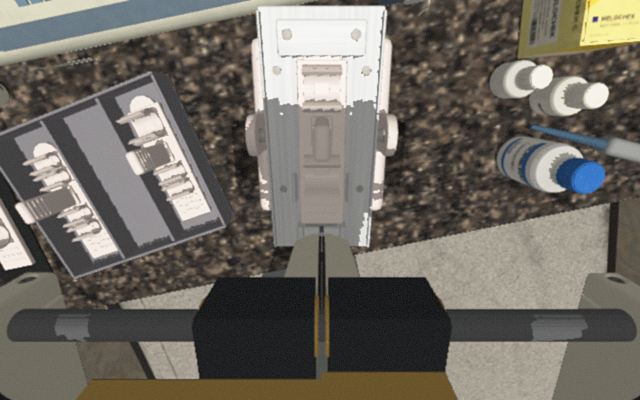

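```bash
cat > heel.py <<'E'
from tgt import *
def heel(f,til=TIL):
    im,d,ci,P=load(f)
    x,y,z=platframe(til,None,YAW);o=deck(0,0,0,til)
    H=np.stack([(P-o)@x,(P-o)@y,(P-o)@z],-1)
    m=(np.abs(H[...,1])<.016)&(H[...,0]<-.05)&(H[...,0]>-.1)&(H[...,2]>.003)&(H[...,2]<.03)
    g=H[m]
    print('heel z-hist by mm (x, z median, n):',[(int(a*1000),round(float(np.median(b[:,2]))*1 if 0 else float(np.median(b[:,2])),4),len(b)) for a in np.arange(-.092,-.05,.002) for b in [g[(g[:,0]>=a)&(g[:,0]<a+.002)]] if len(b)>3])
    t=H[(np.abs(H[...,1])<.012)&(np.abs(H[...,0])<.04)&(H[...,2]>.0575)&(H[...,2]<.08)]
    print('tab top',np.percentile(t,[1,50,99],axis=0).round(4).tolist())
    pl=g[(g[:,0]>-.076)&(g[:,0]<-.053)&(g[:,2]>.012)]
    if len(pl)>20:print('pad slope',np.polyfit(pl[:,0],pl[:,2],1))
    return H
if __name__=='__main__':
    import sys;heel(sys.argv[1])
E
python3 heel.py w8
python3 -c "
import cv2;a=cv2.imread('pics/w8.png')[40:260,240:400];cv2.imwrite('pics/c8.png',cv2.resize(a,None,fx=2.7,fy=2.7,interpolation=cv2.INTER_CUBIC))"
```

```text
heel z-hist by mm (x, z median, n): [(-92, 0.0049, 77), (-90, 0.0046, 44), (-88, 0.0111, 9), (-86, 0.0115, 8), (-83, 0.0119, 6), (-81, 0.0136, 51), (-79, 0.0145, 11), (-77, 0.0192, 17), (-75, 0.0196, 70), (-73, 0.0197, 88), (-71, 0.0195, 84), (-69, 0.0192, 83), (-67, 0.0192, 77), (-65, 0.0188, 100), (-63, 0.0187, 80), (-61, 0.0188, 76), (-59, 0.0184, 96), (-57, 0.0181, 96), (-55, 0.018, 87), (-53, 0.018, 84), (-51, 0.0175, 11)]
tab top [[-0.004, -0.0057, 0.0586], [0.0073, -0.0004, 0.069], [0.0166, 0.005, 0.0713]]
pad slope [-0.09374377  0.01284992]
```

View pics/c8.png

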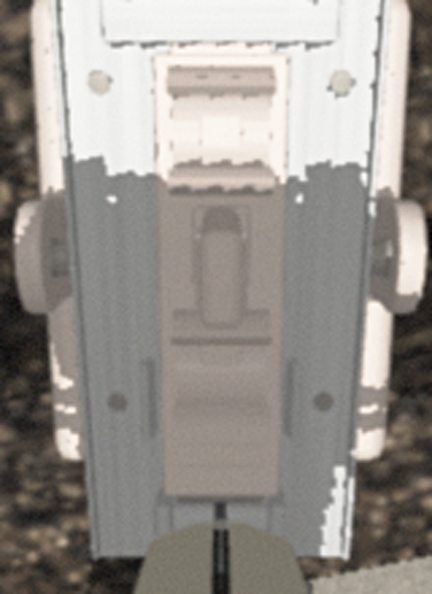

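```bash
python3 - <<'E'
from tgt import *
print(deck(-.060,0,.0187),'end z',deck(-.0525,0,.006)[2],deck(-.06,0,.006))
s=bot.observe();t=deck(-.060,0,.0187);rows([t[0],t[1],t[2]+.004],YAW,5)
E
```

```text
[ 0.49642088 -0.16383818  0.10008302] end z 0.08854741744847028 [ 0.49814022 -0.16422988  0.08750604]
turn/row (tool z) 0.0001
[[-0.3, 0.2, 14.9], [-0.3, 0.2, 14.9], [-0.3, 0.2, 14.9], [-0.3, 0.2, 14.9], [-0.3, 0.2, 14.9]]
```

Request:
send_rows:
  motion: [-0.3,0.2,20,0,-0.3,0.2,20,0,-0.3,0.2,18,0,-0.3,0.2,11,0,-0.3,0.2,5.5,0,0,0,2,0,0,0,2,0,0,0,1,0]

```text
time: 17.75
tool_pos: [0.4966, -0.1642, 0.1005]
ee_rot: [3.142, -0.002, -0.224]
ft_force: [-1.5, 0.3, 12.4]
grip_width: 0.0006
```

Request:
send_rows:
  motion: [0.1,0,1,0,0.1,0,1,0,0.1,0,1,0,0.1,0,1,0,0,0,0,0,0,0,0,0,0,0,0,0,0,0,0,0]

```text
time: 18.55
tool_pos: [0.4962, -0.1639, 0.0953]
ee_rot: [-3.142, -0.0, -0.224]
ft_force: [0.1, -0.7, 0.9]
grip_width: 0.0005
```

Request:
send_rows:
  motion: [0.1,0,1,0,0.1,0,1,0,0.1,0,1,0,0.1,0,1,0,0.1,0,1,0,0,0,0.5,0,0,0,0,0,0,0,0,0]

```text
time: 19.35
tool_pos: [0.4964, -0.164, 0.0898]
ee_rot: [3.142, 0.0, -0.224]
ft_force: [-1.2, -0.7, 0.1]
grip_width: 0.0003
```

Request:
send_rows:
  motion: [0,0,0.5,0,0,0,0.5,0,0,0,0.5,0,0,0,0.5,0,0,0,0.5,0,0,0,0,0,0,0,0,0,0,0,0,0]

```text
time: 20.15
tool_pos: [0.4965, -0.1641, 0.089]
ee_rot: [-3.141, -0.001, -0.224]
ft_force: [-6.6, 2.0, 26.1]
grip_width: 0.0004
```

Contact at the expected flat height (26 N), so it probably snapped in. Back off and look.

Request:
send_rows:
  motion: [0,0,-5,0,0,0,-15,0,0,0,-20,0,0,0,-20,0,0,0,-20,0,-5,0,-10,0,-5,0,0,0,0,0,0,0]

```text
time: 20.95
tool_pos: [0.4856, -0.1616, 0.1768]
ee_rot: [3.142, 0.001, -0.224]
ft_force: [0.3, -0.1, -0.8]
grip_width: 0.0009
```

Request:
send_rows:
  motion: [0,0,0,0,0,0,0,0,0,0,0,0,0,0,0,0,0,0,0,0,0,0,0,0,0,0,0,0,0,0,0,0]

```text
time: 21.75
tool_pos: [0.4869, -0.1618, 0.1773]
ee_rot: [3.142, -0.0, -0.224]
ft_force: [0.6, 0.6, 0.6]
grip_width: 0.0005
```

```bash
python3 - <<'E'
from heel import *
s=bot.observe();im,d,ci=snap('wrist','w9');print(s['tool_pos'],s['time'],s['ft_force'])
P=cloud(d,ci);hx=np.array([np.cos(YAW),np.sin(YAW)])
x,y,z=platframe(TIL,None,YAW);o=deck(0,0,0)
H=np.stack([(P-o)@x,(P-o)@y,(P-o)@z],-1)
k=(np.abs(H[...,2])<.02)&(np.abs(H[...,1])>.022)&(np.abs(H[...,1])<.04)&(np.abs(H[...,0])<.1)
c,n,Q=frame(P,k);t=np.arctan(c[:2]@hx);print('tilt',t,len(Q))
H=heel('w9',t)
pl=H[(np.abs(H[...,1])<.016)&(H[...,0]<.06)&(H[...,0]>-.08)&(np.abs(H[...,2]-.006)<.003)]
A_=np.c_[pl[:,:2],np.ones(len(pl))];cc=np.linalg.lstsq(A_,pl[:,2],rcond=None)[0];print('plate plane',cc,len(pl))
bb=H[(np.abs(H[...,1])<.03)&(H[...,0]<.05)&(H[...,0]>-.078)&(np.abs(H[...,2]-.006)<.0018)]
m=[(a+.005,*np.percentile(b[:,1],[4,96])) for a in np.arange(-.07,.045,.01) for b in [bb[(bb[:,0]>a)&(bb[:,0]<a+.01)&(np.abs(bb[:,1])<.0195)]] if len(b)>50]
print(np.round(m,4).tolist())
cv2.imwrite('pics/c9.png',cv2.resize(im[20:260,220:420],None,fx=2.4,fy=2.4,interpolation=cv2.INTER_CUBIC)[:,:,::-1])
E
```

```text
[ 0.48686574 -0.16180751  0.17731882] 21.75 [0.59944644 0.61398313 0.56634231]
tilt 0.13954593216657404 8919
heel z-hist by mm (x, z median, n): [(-92, 0.0049, 80), (-90, 0.0046, 44), (-88, 0.0116, 11), (-86, 0.0113, 10), (-83, 0.013, 13), (-81, 0.014, 59), (-79, 0.0142, 80), (-77, 0.0136, 83), (-75, 0.0101, 200), (-73, 0.006, 75), (-71, 0.006, 75), (-69, 0.006, 82), (-67, 0.0062, 68), (-65, 0.0061, 86), (-63, 0.0061, 93), (-61, 0.0061, 59), (-59, 0.0065, 97), (-57, 0.0058, 78), (-55, 0.0059, 77), (-53, 0.0063, 9), (-51, 0.0061, 8)]
tab top [[-0.0094, -0.0057, 0.0583], [0.0017, -0.0002, 0.0634], [0.0113, 0.0053, 0.0653]]
pad slope [-0.41042437 -0.01815567]
plate plane [ 0.00405439 -0.00047185  0.00655603] 3454
[[-0.065, -0.0168, 0.0162], [-0.055, -0.0167, 0.0169], [-0.045, -0.018, 0.0174], [-0.035, -0.0177, 0.0171], [-0.025, -0.0175, 0.0175], [-0.015, -0.0173, 0.017], [-0.005, -0.0171, 0.0169], [0.005, -0.0173, 0.0168], [0.015, -0.0178, 0.017], [0.025, -0.0176, 0.0173], [0.035, -0.0179, 0.0171], [0.045, -0.0175, 0.0172]]
```

View pics/c9.png

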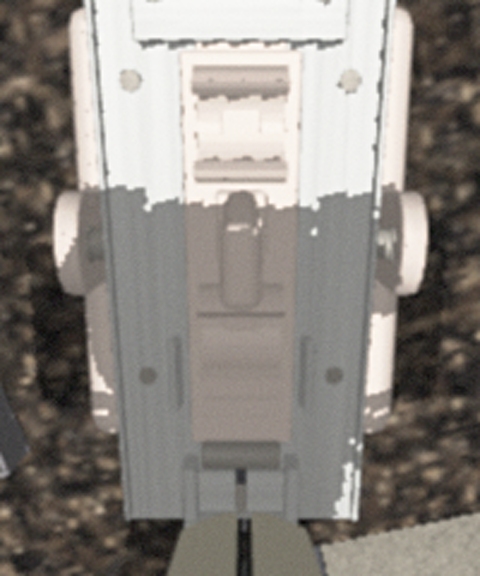

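```bash
python3 -c "
from h import *
print(hand_in(), bot.observe()['time'])"
```

```text
the job is handed in; nothing more can be done
the job is handed in; nothing more can be done
```

The matching spare is clipped onto the rocker's platform and the job is handed in, at about 22 s on the robot's clock.

- **Choice of spare:** The sample on the mat showed one wide clip on each side of the tab, so I took the middle spare in the bin (spare_wide). I counted the clip ribs in the wrist picture as well as using the network's answer.
- **Platform:** I pressed the heel end down to its stop first (tilt about 0.14 rad, lip end up), because the tool cannot tilt. The level carrier then had its heel raised about 8° as its tongue went under the lip.
- **Clipping in:** I let go of the tab and pressed the thumb pad with the shut fingers. The force reached about 12 N, fell to almost nothing as the roller gave way, then rose to 26 N with the carrier on the deck.
- **Last check (wrist camera):**
  - The plate's top lies 6 mm over the deck along its whole length, flat within about 0.005 rad.
  - It is straight and centred within about 0.5 mm, and the tab is within about 2 mm of home.
  - The roller shows over the heel edge with its axis about 79 mm behind home, so the catch has sprung back.
  - The gripper is clear of everything.

After I let go, one rough reading suggested the carrier had slid back 3 to 4 mm. A finer measurement of the heel edge and tab showed it had not. No check failed. I did not measure the bystanders, the old carriers or the other spares again at the end; nothing was seen to touch them.

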